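Pin the gate hinges and start the peening unit

ROBOT

A 7-joint arm with a two-finger parallel gripper is mounted at the origin on the work surface. World frame = base frame: x ahead of the robot, y to its left, z up, the work surface at z = 0. Lengths are in m, angles in degrees, forces in N, time in s.
With the tool pointing down it reaches from about 0.4 to 0.925 m from the base axis. Payload 4.1 kg.
Tool frame: the origin (TCP) lies between the finger pads; the fingertips stand 25 mm ahead of it and the grasp point (between the pads) lies 6 mm ahead of it; z points along the fingers, y is the direction in which the jaws open and shut (so a half turn about z gives the same grasp; the last joint's range is limited). The gripper opens to 85 mm and grips with 20 to 120 N. Pads are 22 mm wide; open, the fingers measure 114 mm over their backs; the gripper's body (76 mm by 85 mm) begins 54 mm behind the grasp point. The pads swing forward as they close: fully open they stand 13 mm farther back than shut.
Start: joints at [-80.672, 22.827, 2.584, 88.041, -1.071, 69.15, -2.905], TCP at [0.168, 0.628, 0.224] pointing down, gripper open.
Joint ranges: [-161.44, 161.44], [-28.35, 127.94], [-78.24, 83.42], [0, 140.83], [-78.03, 258.03], [13.02, 114.36], [-168.23, 168.23]. Speed limits (degrees/s): [147.25, 147.25, 180, 180, 180, 180, 180].

INTERFACE

Orientations are given as [roll, pitch, yaw] about the fixed x, y, z axes, in that order (R = Rz(yaw) Ry(pitch) Rx(roll)).
In Python, from cell import r, move_gripper, imaging, models gives the robot as it stands. The module is installed in compiled form; this text tells all that it offers. Calls block until the motion is done:
- r.move_ptp(position, orientation): joint-space move of the TCP to a pose.
- r.move_straight(position, ori=None, velocity=0.15, force_limit=None): straight line of the TCP; ori=None keeps the orientation; velocity is the mean speed in m/s. With force_limit (N) it stops when the force on the tool has changed by that much, and returns True; else False.
- r.set_joints(angles): joint-space move.
- move_gripper(opening, force=None): opening from 0.0 (shut) to 1.0 (fully open); force is the grip in N (None keeps the last); returns when the fingers have stopped.
- r.hold(seconds).
- r.inverse_kinematics(position, orientation): joint angles nearest the present ones, or None.
- imaging.capture(name): name is "scene" or "top" or "wrist"; returns a dict with "color" (420x560x3 uint8, red, green, blue), "mtx" (3x3 intrinsics, pixels), "R" (3x3) and "t" (3): a world point X has camera coordinates R X + t; the wrist camera has in their place "hand_eye" (4x4, takes a point from camera to tool coordinates, whose origin is the TCP and whose axes are the flange's). Camera axes: x right, y down, z forward; pixel columns grow to the right and rows downward; lengths in m; the calibration is good to about 2 mm. The wrist camera is an equidistant fisheye: a pixel r from the principal point sees the ray r / f radians off the axis. A picture is of the moment at which its call begins: read the wrist's pose just before it. There is no depth.
A pose or a line that the arm cannot do raises r.MotionError and nothing moves.
- r.hand_in(): hands the job in, once; it reports no verdict.
Trained networks look in the newest picture that a camera, given by its name, has taken for a name from the list of things; names that differ only in an ending like _2 or _b are one class to them, and where a whole thing is asked for, a point or a joint stands for the part that bears it (a point fixed in the world has none). Each returns a list of dicts, best first, with "score" (0 to 1); they miss things now and then, are a little off and sometimes report something else, mostly with a low value. They report only what shows in the picture. A call takes as long as a camera call. They do not tell look-alikes from the thing itself.
- models.trace(camera, target): "pixels" (420x560 bool, what is visible of it) and "extent" ([centre column, centre row, width, height] in pixels, round what is visible of it).
- models.tip_of(camera, target): "point" ([column, row] in pixels: a listed point, or the origin of a listed thing).
Readings, each from a call of its own:
- r.current_time(): time.
- r.current_joint_positions(): joint angles.
- r.current_joint_vel(): joint speeds.
- r.current_joint_torque(): joint torques, N m.
- r.current_eef_pos(): TCP position.
- r.current_orientation(): TCP orientation.
- r.current_wrist_force(): force on the tool from outside, world axes, zero at the start.
- r.current_ft_torque(): the same for the moment, N m.
- r.current_grip_width(): opening from 0.0 (shut) to 1.0 (fully open).
Only numpy, scipy, OpenCV 4.12 (cv2) and the standard library are available. Lean on these libraries where they do the work, as an engineer would, in place of code of your own. Each camera call takes 0.05 s, during which the arm holds its last target.

TASK

Finish as many of the gate hinges standing on the bench as there are brass spacer rings: on each, lay one spacer ring flat on the top knuckle, between its low lugs, then take a pin from the rack and thread it down through the ring and all three knuckles until its collar sits flat on the ring; any pin left over stays in the rack. When all rings are pinned in place, press the green start button on the control box fully down and let it come up again. Do not disturb the hammer, the oil can or the V-block.

Things in the scene. Friction and masses are not known exactly. Their poses are not given: they have to be found in the camera images.
- hinge1: one of three alike fixed steel gate hinges, upright in a jig foot 130 (along its x) x 62 x 8 mm. Origin: on the hinge axis at the bench top; z up. Three round knuckles with dia 18 holes stand in line on this axis at heights 24-40, 52-68 (outside dia 44) and 80-96 mm (dia 68). Leaves 6 mm thick run along +x and -x out to 63 mm, up to 78 mm high; clamp blocks 40 mm wide, up to 34 mm high
- hinge1_top (a point): centre of the hole at the upper face of that hinge's top knuckle, 96 mm above the bench; z up. Around it four low lugs, 5 mm high, at 45 degrees to the hinge's x and y, leave a flat round seat of dia 55 for a spacer; nothing stands higher
- hinge2: one of three alike fixed steel gate hinges, upright in a jig foot 130 (along its x) x 62 x 8 mm. Origin: on the hinge axis at the bench top; z up. Three round knuckles with dia 18 holes stand in line on this axis at heights 24-40, 52-68 (outside dia 44) and 80-96 mm (dia 68). Leaves 6 mm thick run along +x and -x out to 63 mm, up to 78 mm high; clamp blocks 40 mm wide, up to 34 mm high
- hinge2_top (a point): centre of the hole at the upper face of that hinge's top knuckle, 96 mm above the bench; z up. Around it four low lugs, 5 mm high, at 45 degrees to the hinge's x and y, leave a flat round seat of dia 55 for a spacer; nothing stands higher
- hinge3: one of three alike fixed steel gate hinges, upright in a jig foot 130 (along its x) x 62 x 8 mm. Origin: on the hinge axis at the bench top; z up. Three round knuckles with dia 18 holes stand in line on this axis at heights 24-40, 52-68 (outside dia 44) and 80-96 mm (dia 68). Leaves 6 mm thick run along +x and -x out to 63 mm, up to 78 mm high; clamp blocks 40 mm wide, up to 34 mm high
- hinge3_top (a point): centre of the hole at the upper face of that hinge's top knuckle, 96 mm above the bench; z up. Around it four low lugs, 5 mm high, at 45 degrees to the hinge's x and y, leave a flat round seat of dia 55 for a spacer; nothing stands higher
- rack: fixed dark steel pin rack 212 x 60 mm, top face 112 mm above the bench, long side along its x. Origin: centre of its underside. Three 20 mm square openings in its top, 64 mm apart along x
- rack_hole1 (a point): centre of a rack opening, at the rack's top face
- rack_hole2 (a point): centre of a rack opening, at the rack's top face
- rack_hole3 (a point): centre of a rack opening, at the rack's top face
- pin1: one of three alike steel hinge pins, 174 mm long, about 0.25 kg, at the start hanging upright by its collar in a rack opening. Origin: on its axis at the centre of the collar's underside; z along the pin, up towards the knob. Below the origin: shank dia 16, 102 mm long, its last 14 mm tapering to a dia 7 point. Above: collar dia 36, 8 mm thick; round grip stem dia 18 from 8 to 60 mm; end knob dia 25 from 60 to 72 mm
- pin2: one of three alike steel hinge pins, 174 mm long, about 0.25 kg, at the start hanging upright by its collar in a rack opening. Origin: on its axis at the centre of the collar's underside; z along the pin, up towards the knob. Below the origin: shank dia 16, 102 mm long, its last 14 mm tapering to a dia 7 point. Above: collar dia 36, 8 mm thick; round grip stem dia 18 from 8 to 60 mm; end knob dia 25 from 60 to 72 mm
- pin3: one of three alike steel hinge pins, 174 mm long, about 0.25 kg, at the start hanging upright by its collar in a rack opening. Origin: on its axis at the centre of the collar's underside; z along the pin, up towards the knob. Below the origin: shank dia 16, 102 mm long, its last 14 mm tapering to a dia 7 point. Above: collar dia 36, 8 mm thick; round grip stem dia 18 from 8 to 60 mm; end knob dia 25 from 60 to 72 mm
- spacer1: brass spacer ring, outside dia 50, hole dia 20, 20 mm thick, about 0.2 kg, at the start lying flat on the bench; two or three are present, the same in either face up. Origin: centre of its underside; z is its axis
- spacer2: brass spacer ring, outside dia 50, hole dia 20, 20 mm thick, about 0.2 kg, at the start lying flat on the bench; two or three are present, the same in either face up. Origin: centre of its underside; z is its axis
- spacer3: brass spacer ring, outside dia 50, hole dia 20, 20 mm thick, about 0.2 kg, at the start lying flat on the bench; two or three are present, the same in either face up. Origin: centre of its underside; z is its axis
- control_box: fixed grey control box 110 x 90 x 70 mm. Origin: centre of its underside; z up. The green start button (dia 34) stands on its top
- start_top (a point): centre of the start button's top, about 95 mm above the bench when released
- start (a joint): start button travel: 0 released, 0.008 m fully down; fully down takes about 6 N; springs back
- hammer: bystander: hammer 260 mm long lying beyond the hinges; leave it alone
- oil_can: bystander: grey tin can dia 68, 100 mm high; leave it alone
- v_block: bystander: steel V-block 70 x 60 x 44 mm; leave it alone
Mind the look-alikes: they are no part of the job. Leave any blue look-alike of the spacer2 alone.

How it is judged (in metres and radians):
On the way, in this order (a step that is already met when the one before it is completed fails the run):
1. every spacer ring present lies on its own hinge with a pin threaded through it and the three knuckles, collar down on the ring; any spare pin is in the rack (((horizontal distance between spacer1 and hinge1_top below 0.006 m and angle between the z axis of spacer1 and the z axis of hinge1_top, either way round below 0.06 rad and (z of spacer1 in the frame of hinge1_top between -0.003 and 0.003 m or z of spacer1 in the frame of hinge1_top between 0.017 and 0.023 m)) or (horizontal distance between spacer1 and hinge2_top below 0.006 m and angle between the z axis of spacer1 and the z axis of hinge2_top, either way round below 0.06 rad and (z of spacer1 in the frame of hinge2_top between -0.003 and 0.003 m or z of spacer1 in the frame of hinge2_top between 0.017 and 0.023 m)) or (horizontal distance between spacer1 and hinge3_top below 0.006 m and angle between the z axis of spacer1 and the z axis of hinge3_top, either way round below 0.06 rad and (z of spacer1 in the frame of hinge3_top between -0.003 and 0.003 m or z of spacer1 in the frame of hinge3_top between 0.017 and 0.023 m))) and (distance between spacer1 and pin1 below 0.026 m or distance between spacer1 and pin2 below 0.026 m or distance between spacer1 and pin3 below 0.026 m) and ((horizontal distance between spacer2 and hinge1_top below 0.006 m and angle between the z axis of spacer2 and the z axis of hinge1_top, either way round below 0.06 rad and (z of spacer2 in the frame of hinge1_top between -0.003 and 0.003 m or z of spacer2 in the frame of hinge1_top between 0.017 and 0.023 m)) or (horizontal distance between spacer2 and hinge2_top below 0.006 m and angle between the z axis of spacer2 and the z axis of hinge2_top, either way round below 0.06 rad and (z of spacer2 in the frame of hinge2_top between -0.003 and 0.003 m or z of spacer2 in the frame of hinge2_top between 0.017 and 0.023 m)) or (horizontal distance between spacer2 and hinge3_top below 0.006 m and angle between the z axis of spacer2 and the z axis of hinge3_top, either way round below 0.06 rad and (z of spacer2 in the frame of hinge3_top between -0.003 and 0.003 m or z of spacer2 in the frame of hinge3_top between 0.017 and 0.023 m))) and (distance between spacer2 and pin1 below 0.026 m or distance between spacer2 and pin2 below 0.026 m or distance between spacer2 and pin3 below 0.026 m) and ((horizontal distance between spacer3 and hinge1_top below 0.006 m and angle between the z axis of spacer3 and the z axis of hinge1_top, either way round below 0.06 rad and (z of spacer3 in the frame of hinge1_top between -0.003 and 0.003 m or z of spacer3 in the frame of hinge1_top between 0.017 and 0.023 m)) or (horizontal distance between spacer3 and hinge2_top below 0.006 m and angle between the z axis of spacer3 and the z axis of hinge2_top, either way round below 0.06 rad and (z of spacer3 in the frame of hinge2_top between -0.003 and 0.003 m or z of spacer3 in the frame of hinge2_top between 0.017 and 0.023 m)) or (horizontal distance between spacer3 and hinge3_top below 0.006 m and angle between the z axis of spacer3 and the z axis of hinge3_top, either way round below 0.06 rad and (z of spacer3 in the frame of hinge3_top between -0.003 and 0.003 m or z of spacer3 in the frame of hinge3_top between 0.017 and 0.023 m))) and (distance between spacer3 and pin1 below 0.026 m or distance between spacer3 and pin2 below 0.026 m or distance between spacer3 and pin3 below 0.026 m) and ((horizontal distance between pin1 and hinge1_top below 0.004 m and z of pin1 in the frame of hinge1_top between 0.0165 and 0.0235 m and angle between pin1's own z axis and vertical below 0.06 rad) or (horizontal distance between pin1 and hinge2_top below 0.004 m and z of pin1 in the frame of hinge2_top between 0.0165 and 0.0235 m and angle between pin1's own z axis and vertical below 0.06 rad) or (horizontal distance between pin1 and hinge3_top below 0.004 m and z of pin1 in the frame of hinge3_top between 0.0165 and 0.0235 m and angle between pin1's own z axis and vertical below 0.06 rad) or ((horizontal distance between pin1 and rack_hole1 below 0.008 m or horizontal distance between pin1 and rack_hole2 below 0.008 m or horizontal distance between pin1 and rack_hole3 below 0.008 m) and z of pin1 in the frame of rack between 0.108 and 0.116 m)) and ((horizontal distance between pin2 and hinge1_top below 0.004 m and z of pin2 in the frame of hinge1_top between 0.0165 and 0.0235 m and angle between pin2's own z axis and vertical below 0.06 rad) or (horizontal distance between pin2 and hinge2_top below 0.004 m and z of pin2 in the frame of hinge2_top between 0.0165 and 0.0235 m and angle between pin2's own z axis and vertical below 0.06 rad) or (horizontal distance between pin2 and hinge3_top below 0.004 m and z of pin2 in the frame of hinge3_top between 0.0165 and 0.0235 m and angle between pin2's own z axis and vertical below 0.06 rad) or ((horizontal distance between pin2 and rack_hole1 below 0.008 m or horizontal distance between pin2 and rack_hole2 below 0.008 m or horizontal distance between pin2 and rack_hole3 below 0.008 m) and z of pin2 in the frame of rack between 0.108 and 0.116 m)) and ((horizontal distance between pin3 and hinge1_top below 0.004 m and z of pin3 in the frame of hinge1_top between 0.0165 and 0.0235 m and angle between pin3's own z axis and vertical below 0.06 rad) or (horizontal distance between pin3 and hinge2_top below 0.004 m and z of pin3 in the frame of hinge2_top between 0.0165 and 0.0235 m and angle between pin3's own z axis and vertical below 0.06 rad) or (horizontal distance between pin3 and hinge3_top below 0.004 m and z of pin3 in the frame of hinge3_top between 0.0165 and 0.0235 m and angle between pin3's own z axis and vertical below 0.06 rad) or ((horizontal distance between pin3 and rack_hole1 below 0.008 m or horizontal distance between pin3 and rack_hole2 below 0.008 m or horizontal distance between pin3 and rack_hole3 below 0.008 m) and z of pin3 in the frame of rack between 0.108 and 0.116 m))), for 0.3 s.
2. then the start button is pressed fully down (value of joint start above 0.0068 m), for 0.05 s.
At the end, for the whole second after the job is handed in: every ring lies on the top knuckle of its own hinge (6 mm off axis, 3 mm in height) under the collar of a pin threaded home (4 mm off axis, 3.5 mm in height, 0.06 rad); other pins hang in the rack; the button, pressed over 6.8 mm after that, is up again (1.5 mm); all at rest (all of step 1 and value of joint start below 0.0015 m and linear speed of each of pin1, pin2, pin3, spacer1, spacer2, spacer3 below 0.02 m/s); the robot touches nothing.
It fails at once if the hammer is shifted by more than 30 mm (distance of hammer from where it was at the start of the episode above 0.03 m).
It fails at once if the oil can is shifted by more than 30 mm (distance of oil_can from where it was at the start of the episode above 0.03 m).
It fails at once if the V-block is shifted by more than 30 mm (distance of v_block from where it was at the start of the episode above 0.03 m).
Of spacer1, spacer2, spacer3 only 2 to 3 are there at a start; the rules pass over those that are not, and their reading is None.
At some moment in a run one of spacer1, spacer2, spacer3 may be knocked a few centimetres aside while the robot is not near it.
Once in a run the grip may slacken for a moment while it holds something.
It also fails if it takes over 210 s, if anything falls off the work surface, if the arm or the gripper's body presses on something with over 40 N, if the wrist force passes 120 N, or if a joint passes its speed limit or range.

## Working session

There is one attempt and no reset: what is moved stays moved. The work goes in short steps, each a Python script; the robot and the scene stay as the last script left them, time stands still between calls to the robot, and variables do not carry over. Pictures are saved under pics/ and viewed, and the job is handed in when it is done.

```bash
mkdir -p pics
cat > h.py <<'E'
from cell import r, move_gripper, imaging, models
import numpy as np, cv2
def cap(n):
    d=imaging.capture(n); return d
def save(d,f,crop=None,s=1):
    im=d["color"][:,:,::-1]
    if crop: im=im[crop[1]:crop[3],crop[0]:crop[2]]
    if s!=1: im=cv2.resize(im,None,fx=s,fy=s,interpolation=cv2.INTER_CUBIC)
    cv2.imwrite("pics/"+f,im)
def pix2plane(d,uv,z):
    K=np.array(d["mtx"]);R=np.array(d["R"]);t=np.array(d["t"])
    ray=R.T@np.linalg.inv(K)@np.array([uv[0],uv[1],1.]); c=-R.T@t
    return c+ray*(z-c[2])/ray[2]
def proj(d,X):
    K=np.array(d["mtx"]);p=K@(np.array(d["R"])@np.array(X)+np.array(d["t"])); return p[:2]/p[2]
E
python3 - <<'E'
from h import *
print(r.current_time(), r.current_eef_pos(), r.current_orientation(), r.current_grip_width())
for n in("scene","top","wrist"):
    d=cap(n); save(d,n+"0.png"); print(n,{k:np.round(np.array(v),4).tolist() for k,v in d.items() if k!="color"})
E
```

```text
0.0 [0.1680737  0.62722027 0.22278694] [-1.79890017e+02  8.64858840e-03  1.65003486e+02] 0.9990561972924837
scene {'mtx': [[537.5686, 0.0, 287.7708], [0.0, 537.5686, 209.7974], [0.0, 0.0, 1.0]], 'R': [[-0.3886, 0.9213, -0.0097], [0.7749, 0.3211, -0.5444], [-0.4985, -0.2191, -0.8387]], 't': [0.2575, -0.3924, 1.5476]}
top {'mtx': [[457.1006, 0.0, 267.942], [0.0, 457.1006, 206.9728], [0.0, 0.0, 1.0]], 'R': [[-0.0211, -0.9998, 0.0007], [-0.9965, 0.021, -0.0804], [0.0803, -0.0024, -0.9968]], 't': [-0.0086, 0.604, 1.295]}
wrist {'mtx': [[325.1923, 0.0, 279.6227], [0.0, 325.1923, 209.521], [0.0, 0.0, 1.0]], 'hand_eye': [[-0.0011, -0.9545, -0.2982, 0.0773], [1.0, -0.001, -0.0006, -0.0007], [0.0003, -0.2982, 0.9545, -0.1504], [0.0, 0.0, 0.0, 1.0]]}
```

View pics/scene0.png

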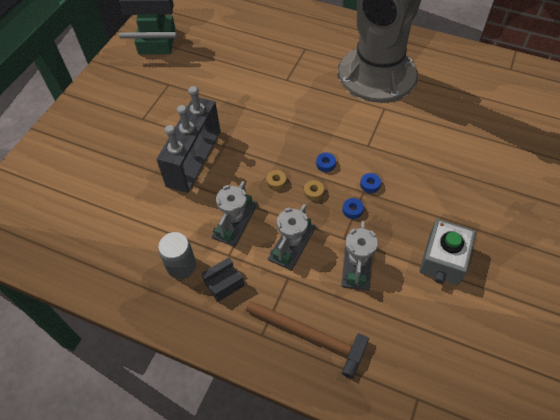

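View pics/top0.png

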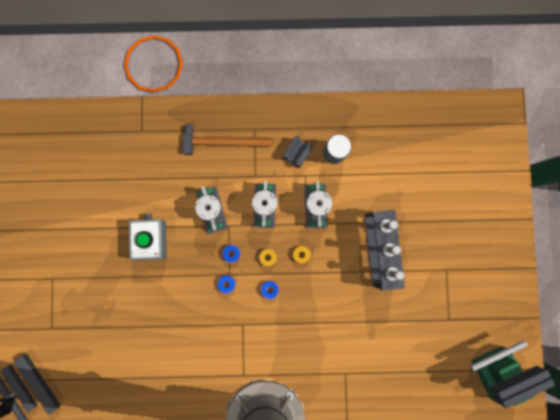

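View pics/wrist0.png

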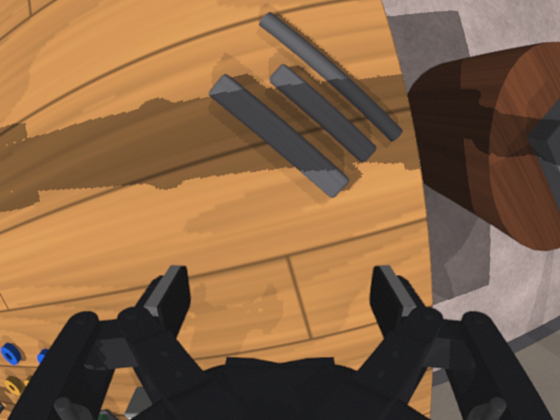

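Run:
```python
from h import *
s=cap("scene");t=cap("top")
print(proj(t,[.168,.627,.22]),proj(s,[.168,.627,.22]),proj(t,[0,0,0]),proj(s,[0,0,0]))
for n,d in(("top",t),("scene",s)):
  for name,z in(("spacer2",0),("hinge1_top",.096),("hinge1",0),("rack_hole1",.112),("pin1",.112),("start_top",.095),("oil_can",0),("v_block",0),("hammer",0),("rack",0)):
    for x in models.tip_of(n,name):
        print(n,name,round(x["score"],2),np.round(x["point"],1),np.round(pix2plane(d,x["point"],z)[:2],4))
```

```text
[ -0.53249156 388.52418358] [649.20747664 124.75523632] [264.90018521 420.15915197] [377.22611082  73.50009964]
top spacer2 0.75 [231.4 249.8] [0.4825 0.0878]
top spacer2 0.75 [271.1 292.1] [ 0.3581 -0.0253]
top spacer2 0.6 [300.5 252.4] [ 0.4707 -0.1135]
top spacer2 0.53 [266.6 258.3] [ 0.4557 -0.0143]
top spacer2 0.47 [227.2 283.6] [0.3852 0.1014]
top hinge1_top 0.93 [319.  203.6] [ 0.6042 -0.1608]
top hinge1 0.72 [311.3 202.7] [ 0.6156 -0.1492]
top hinge1 0.63 [261.4 204.9] [ 0.6121 -0.0023]
top hinge1 0.56 [211.2 211.6] [0.5955 0.1455]
top rack_hole1 0.85 [394.  271.5] [ 0.4171 -0.3532]
top rack_hole1 0.72 [386.5 249.7] [ 0.4753 -0.3357]
top rack_hole1 0.6 [388.7 224.5] [ 0.5426 -0.3444]
top pin1 0.76 [388.7 274.2] [ 0.4103 -0.3388]
top pin1 0.66 [388.  251.3] [ 0.471  -0.3395]
top pin1 0.47 [389.  226.8] [ 0.5364 -0.345 ]
top start_top 0.56 [140.4 239.9] [0.5156 0.3269]
top oil_can 0.67 [332.6 154.8] [ 0.7569 -0.2165]
top oil_can 0.23 [319.2 201. ] [ 0.6201 -0.1726]
top v_block 0.91 [298.6 154.3] [ 0.7605 -0.1157]
top rack 0.58 [377.2 249.9] [ 0.4733 -0.3375]
scene spacer2 0.89 
[... 339 characters left out ...]
ene hinge1 0.93 [292.5 241.3] [ 0.6058 -0.0121]
scene hinge1 0.78 [355.4 261.4] [0.5994 0.1397]
scene rack_hole1 0.88 [196.8 109.6] [ 0.4107 -0.3485]
scene rack_hole1 0.84 [185.  131.2] [ 0.4836 -0.3415]
scene rack_hole1 0.67 [172.1 145.5] [ 0.5343 -0.3481]
scene pin1 0.84 [187.4 130. ] [ 0.4781 -0.338 ]
scene pin1 0.66 [174.7 147. ] [ 0.5359 -0.3402]
scene pin1 0.57 [197.1 108.5] [ 0.4071 -0.3496]
scene start_top 0.7 [450.4 238.4] [0.5207 0.3152]
scene oil_can 0.82 [179.3 263.4] [ 0.7575 -0.2272]
scene oil_can 0.17 [183.6 129.8] [ 0.4012 -0.4127]
scene v_block 0.72 [223.8 282.4] [ 0.761  -0.1126]
scene hammer 0.92 [301.  333.5] [0.8039 0.0897]
scene rack 0.57 [194.5 160. ] [ 0.4808 -0.3369]
```

Run:
```python
from h import *
t=cap("top");save(t,"top1.png",(110,110,430,320),2.5)
s=cap("scene");save(s,"scene1.png",(150,70,490,320),2.3)
```

```text
(no output)
```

View pics/top1.png

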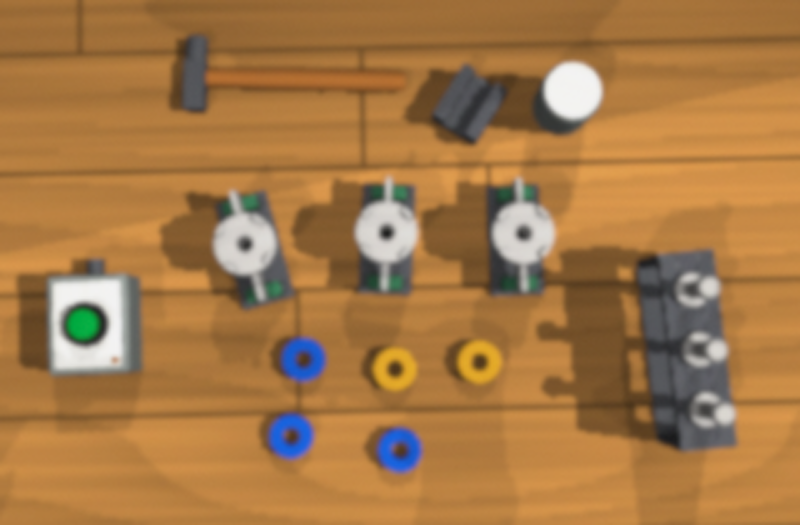

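View pics/scene1.png

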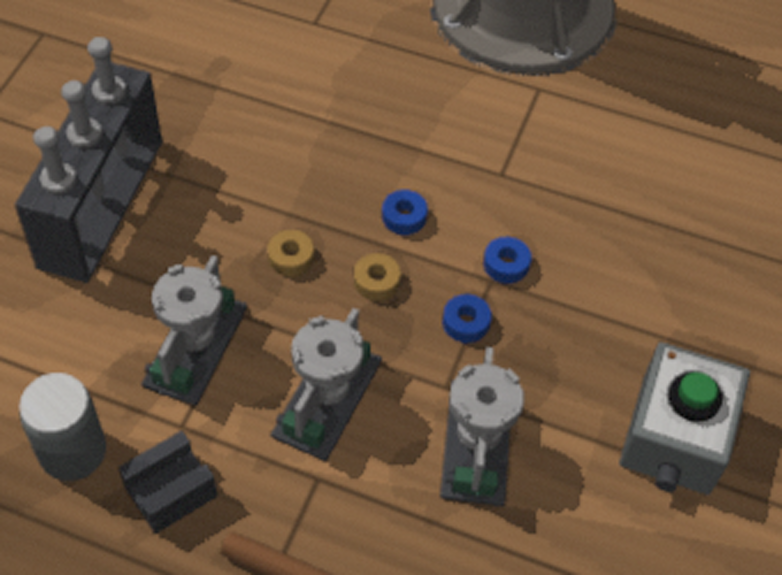

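```bash
cat >> h.py <<'E'
from scipy.spatial.transform import Rotation as Ro
class W: pass
def wcap():
    w=W(); w.p=np.array(r.current_eef_pos()); w.R=Ro.from_euler('xyz',r.current_orientation(),degrees=True).as_matrix()
    d=imaging.capture("wrist"); w.c=d["color"]; w.K=np.array(d["mtx"]); w.H=np.array(d["hand_eye"]); return w
def wproj(w,X):
    X=np.atleast_2d(X).astype(float)
    T=(X-w.p)@w.R; C=(T-w.H[:3,3])@w.H[:3,:3]
    th=np.arctan2(np.hypot(C[:,0],C[:,1]),C[:,2]); ph=np.arctan2(C[:,1],C[:,0]); f=w.K[0,0]
    return np.c_[w.K[0,2]+f*th*np.cos(ph), w.K[1,2]+f*th*np.sin(ph)]
def rect(w,cx,cy,z,half=.06,res=.00025):
    n=int(2*half/res)+1; g=np.linspace(-half,half,n)
    # rows: world x decreasing; columns: world y decreasing (as seen from above, x up, y left)
    X,Y=np.meshgrid(cx-g,cy-g,indexing='ij')
    P=np.c_[X.ravel(),Y.ravel(),np.full(X.size,z)]
    uv=wproj(w,P).reshape(n,n,2).astype(np.float32) if isinstance(w,W) else np.array([0])
    return cv2.remap(w.c[:,:,::-1].copy(),uv[:,:,0],uv[:,:,1],cv2.INTER_CUBIC)
def circ(im,cx,cy,R,res=.00025,search=.02,tol=.03,chan=None,polar=0):
    """centre of circle radius R (m) by radial gradient voting; returns world x,y,score. polar +1: brighter inside"""
    g=cv2.GaussianBlur((cv2.cvtColor(im,cv2.COLOR_BGR2GRAY) if chan is None else chan).astype(np.float32),(0,0),3)
    gx=cv2.Sobel(g,cv2.CV_32F,1,0);gy=cv2.Sobel(g,cv2.CV_32F,0,1)
    n=im.shape[0];c0=(n-1)/2
    a=np.linspace(0,2*np.pi,180,endpoint=False)
    def sc(p,r_):
        x=(c0+p[0]+r_*np.cos(a)).astype(np.float32);y=(c0+p[1]+r_*np.sin(a)).astype(np.float32)
        v=cv2.remap(gx,x[None],y[None],1)[0]*np.cos(a)+cv2.remap(gy,x[None],y[None],1)[0]*np.sin(a)
        v=-v*polar if polar else np.abs(v)
        v=np.clip(v,0,np.inf); return np.mean(np.sqrt(v))
    best=None;S=int(search/res)
    for st,rng in((6,S),(2,8),(1,3),(.3,1.2)):
        b0=(0,0,R/res) if best is None else best[1]
        for dx in np.arange(-rng,rng+1e-9,st):
            for dy in np.arange(-rng,rng+1e-9,st):
                for rr in ([R/res] if best is None else b0[2]+np.array([-st,0,st])):
                    if abs(rr*res/R-1)>tol: continue
                    q=(b0[0]+dx,b0[1]+dy,rr); v=sc(q,rr)
                    if best is None or v>best[0]: best=(v,q)
    v,q=best
    return cx-q[1]*res, cy-q[0]*res, q[2]*res, v
E
python3 - <<'E'
from h import *
move_gripper(1.0)
P=[.608+.077,-.008,.25]
r.move_ptp(P,[180,0,180]); print(r.current_time(),r.current_eef_pos(),r.current_orientation(),r.current_joint_positions())
w=wcap(); save({"color":w.c},"w1.png")
im=rect(w,.608,-.008,.096); cv2.imwrite("pics/w1r.png",im)
print(circ(im,.608,-.008,.034)); print(circ(im,.608,-.008,.009))
E
```

```text
4.45 [ 0.68504534 -0.00658003  0.24980027] [ 1.79960780e+02 -1.64333463e-02 -1.79893460e+02] [-29.09463931  30.49184306  40.06617055  81.41532332 -19.77943312
  75.23011045 102.19015673]
(np.float64(0.60925), np.float64(-0.011825), np.float64(0.033675), np.float64(8.725355041085665))
(np.float64(0.60925), np.float64(-0.012), np.float64(0.008825), np.float64(10.622201632609258))
```

Run:
```python
from h import *
for i in range(3): print(r.current_time(),r.current_eef_pos(),r.current_orientation()); r.hold(.1)
w=wcap()
im=rect(w,.608,-.008,.096)
print(circ(im,.608,-.008,.034)); print(circ(im,.608,-.008,.009))
```

```text
4.5 [ 0.68505357 -0.0066986   0.24984523] [ 1.79968398e+02 -1.14605472e-02 -1.79899697e+02]
4.6 [ 0.68502485 -0.00712371  0.24989939] [ 1.79984110e+02 -8.18152841e-03 -1.79931153e+02]
4.7 [ 0.68499268 -0.00753355  0.24992023] [ 1.79994618e+02 -7.31506171e-03 -1.79962294e+02]
(np.float64(0.609325), np.float64(-0.01185), np.float64(0.033675), np.float64(8.7150873501483))
(np.float64(0.60925), np.float64(-0.012), np.float64(0.008825), np.float64(10.618614428353307))
```

View pics/w1.png

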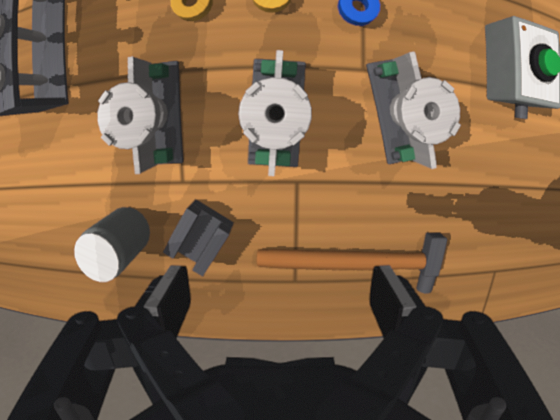

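View pics/w1r.png

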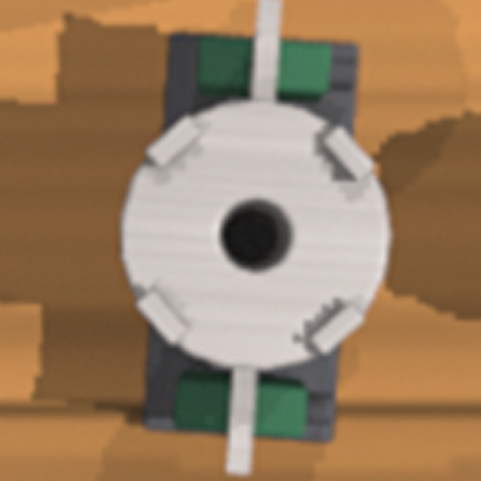

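Run:
```python
from h import *
r.move_ptp([.532,-.012,.25],[180,0,0]); r.hold(.3); print(r.current_time(),r.current_eef_pos(),r.current_orientation(),r.current_joint_positions())
w=wcap(); save({"color":w.c},"w2.png")
im=rect(w,.608,-.008,.096); cv2.imwrite("pics/w2r.png",im)
print(circ(im,.608,-.008,.034)); print(circ(im,.608,-.008,.009))
```

```text
7.6917 [ 0.53203085 -0.01201974  0.25000331] [1.79996373e+02 6.87651615e-04 3.32225319e-03] [-59.62796022  23.03311537  73.11344489 103.29120011 -23.29208535
  71.20451545 -69.98373413]
(np.float64(0.609425), np.float64(-0.011825), np.float64(0.033675), np.float64(8.36295653044608))
(np.float64(0.609425), np.float64(-0.012), np.float64(0.00875), np.float64(10.11064611939353))
```

View pics/w2.png

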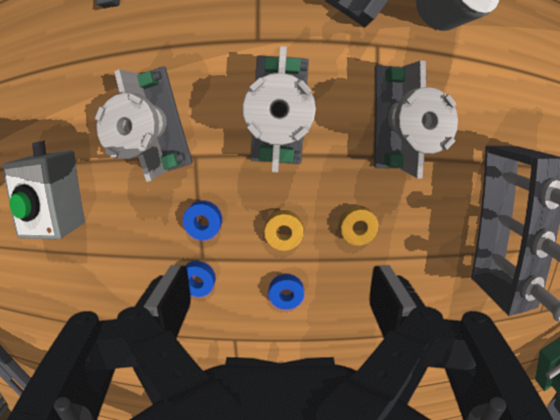

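```bash
cat >> h.py <<'E'
def look(cx,cy,z,R,tz,tag,n=2,polar=0,chan=None,half=.06,search=.02):
    r.move_ptp([cx+.077,cy,tz],[180,0,180]); r.hold(.2)
    w=wcap(); im=rect(w,cx,cy,z,half); cv2.imwrite("pics/"+tag+".png",im)
    ch=None if chan is None else chan(im)
    out=[circ(im,cx,cy,q,polar=polar,chan=ch,search=search) for q in R]
    for o in out: print(tag,np.round(o,4))
    return out,w
def brass(im):
    return np.clip(im[:,:,2].astype(np.float32)-im[:,:,0],0,255)
E
python3 - <<'E'
from h import *
look(.608,-.162,.096,[.034,.009],.25,"hA")
look(.468,-.1137,.020,[.025,.010],.22,"rA",chan=brass)
look(.453,-.014,.020,[.025,.010],.22,"rB",chan=brass)
print(r.current_time(),r.current_joint_positions(),r.current_eef_pos())
E
python3 -c "
import cv2,numpy as np
cv2.imwrite('pics/m1.png',np.hstack([cv2.resize(cv2.imread('pics/%s.png'%n),(266,266)) for n in('hA','rA','rB')]))"
```

```text
hA [ 0.6047 -0.1616  0.0336  8.2816]
hA [ 6.0470e-01 -1.6170e-01  8.8000e-03  1.0171e+01]
rA [ 0.4638 -0.1147  0.0245  7.9275]
rA [ 0.4638 -0.1148  0.0098  9.0838]
rB [ 0.4578 -0.0175  0.0244  7.8986]
rB [ 0.4578 -0.0176  0.0098  9.0079]
12.2 [-12.2226892   10.87310149  10.63264271 104.86922868  -2.18133677
  64.45439511  89.00572841] [ 0.53021761 -0.01554138  0.21997953]
```

View pics/m1.png

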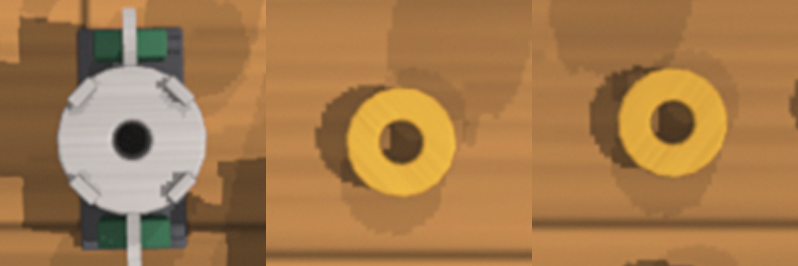

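```bash
cat >> h.py <<'E'
def st(s=""):
    print(s,"t",round(r.current_time(),2),"p",np.round(r.current_eef_pos(),4),"rpy",np.round(r.current_orientation(),2),"g",round(r.current_grip_width(),3),"F",np.round(r.current_wrist_force(),1))
E
python3 - <<'E'
from h import *
r.move_ptp([.4578,-.0175,.10],[180,0,180])
print(r.move_straight([.4578,-.0175,.032],velocity=.1,force_limit=15)); r.hold(.3); st("down")
move_gripper(0.45,force=60); st("grip")
r.move_straight([.4578,-.0175,.18],velocity=.12); r.hold(.2); st("lift")
w=wcap(); save({"color":w.c},"g1.png")
E
```

```text
False
down t 13.95 p [ 0.4581 -0.0175  0.0324] rpy [1.7999e+02 5.0000e-02 1.8000e+02] g 0.998 F [-0.3 -0.4 -0.5]
grip t 14.47 p [ 0.4578 -0.0175  0.032 ] rpy [-1.8e+02 -1.0e-02 -1.8e+02] g 0.449 F [0.4 0.  0.2]
lift t 16.06 p [ 0.4574 -0.0175  0.1794] rpy [-1.7999e+02 -7.0000e-02  1.8000e+02] g 0.446 F [-0.3 -0.5 -1.2]
```

View pics/g1.png

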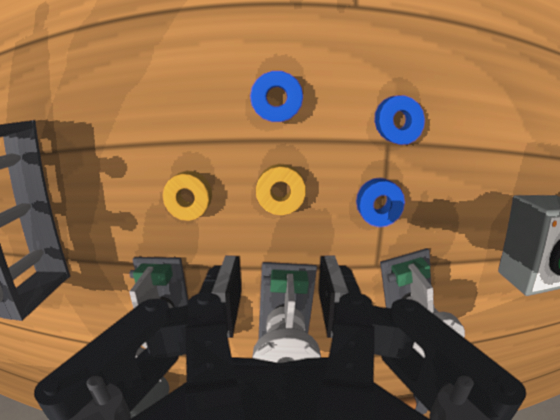

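Run:
```python
from h import *
move_gripper(1.0)
look(.4578,-.0175,.020,[.025,.010],.22,"rB2",chan=brass,search=.03)
st()
```

```text
rB2 [ 0.4578 -0.0175  0.0244  7.8864]
rB2 [ 0.4577 -0.0176  0.0098  9.0419]
 t 17.32 p [ 0.5335 -0.0176  0.2194] rpy [ 1.8000e+02 -1.0000e-01  1.7999e+02] g 1.003 F [-0.  -0.7 -0.2]
```

View pics/rB2.png

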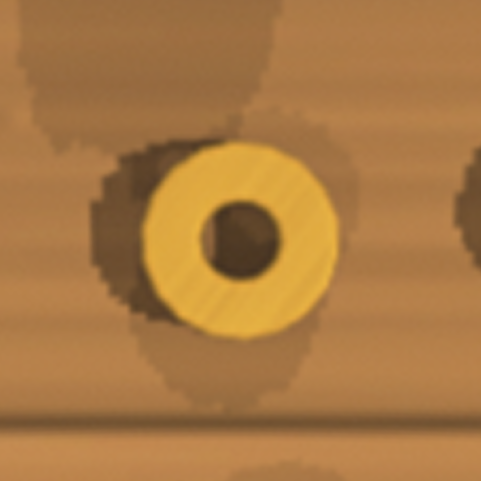

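Run:
```python
from h import *
w=wcap(); save({"color":w.c},"g2.png",(130,230,430,350),2.6)
H=w.H
def tool(u,v,y):
    d=np.array([u-w.K[0,2],v-w.K[1,2]]);R=np.hypot(*d);th=R/w.K[0,0]
    ray=H[:3,:3]@np.r_[np.sin(th)*d/R,np.cos(th)]; s=(y-H[1,3])/ray[1]; return H[:3,3]+s*ray
g=.449*.085/2
print(tool(241,256,-g),tool(320,256,g),tool(241,305,-g))
print(tool(188,266,-.0425),tool(372,266,.0425))
img=cv2.imread("pics/g1.png")[230:350,180:380]; cv2.imwrite("pics/g1z.png",cv2.resize(img,None,fx=4,fy=4))
```

```text
[ 0.01021691 -0.0190825  -0.00984307] [ 0.00924999  0.0190825  -0.00792431] [-0.01108901 -0.0190825  -0.02029263]
[ 0.0100582  -0.0425     -0.02120514] [ 0.00876691  0.0425     -0.018916  ]
```

View pics/g1z.png

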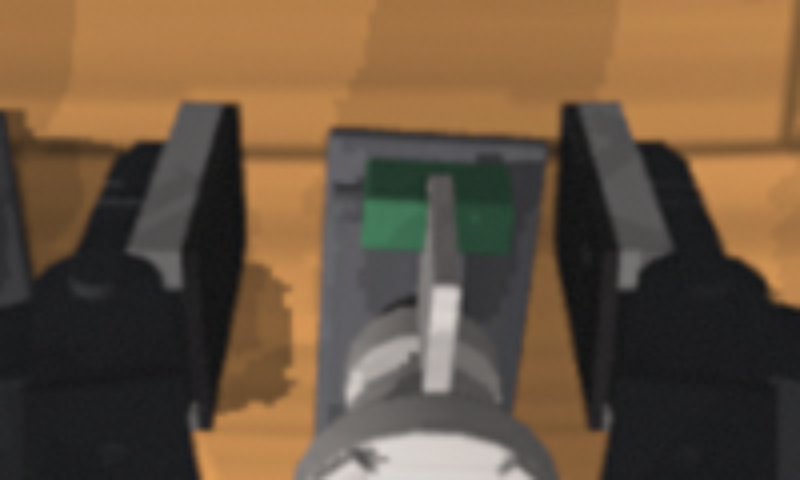

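Run:
```python
from h import *
r.move_ptp([.4578,-.0175,.08],[180,0,180])
r.move_straight([.4578,-.0175,.034],velocity=.1)
print(r.move_straight([.4578,-.0175,-.01],velocity=.03,force_limit=6)); st("contact")
w=wcap(); save({"color":w.c},"g3.png")
```

```text
False
contact t 20.28 p [ 0.458  -0.0175 -0.0098] rpy [1.8e+02 2.0e-02 1.8e+02] g 0.999 F [-0.2 -0.1  0.1]
```

View pics/g3.png

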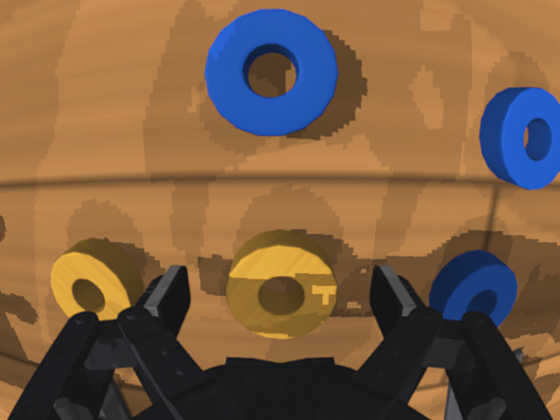

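```bash
python3 - <<'E'
from h import *
r.move_straight([.4578,-.0175,-.003],velocity=.05); r.hold(.2)
move_gripper(0.4,force=60); st("grip")
w=wcap(); save({"color":w.c},"g4.png")
if r.current_grip_width()>.5:
    r.move_straight([.4578,-.0175,.15],velocity=.12); r.hold(.3); st("lift")
    w=wcap(); save({"color":w.c},"g5.png")
E
python3 -c "
import cv2,numpy as np
cv2.imwrite('pics/m2.png',np.hstack([cv2.resize(cv2.imread('pics/%s.png'%n)[150:400,130:430],(400,333)) for n in('g4','g5')]))"
```

```text
grip t 21.27 p [ 0.4577 -0.0174 -0.0024] rpy [ 1.7998e+02 -3.0000e-02 -1.8000e+02] g 0.558 F [-1.9  0.2  7. ]
lift t 23.05 p [ 0.4576 -0.0175  0.1497] rpy [-1.7999e+02 -4.0000e-02 -1.8000e+02] g 0.565 F [ 0.7 -0.  -2.3]
```

View pics/m2.png

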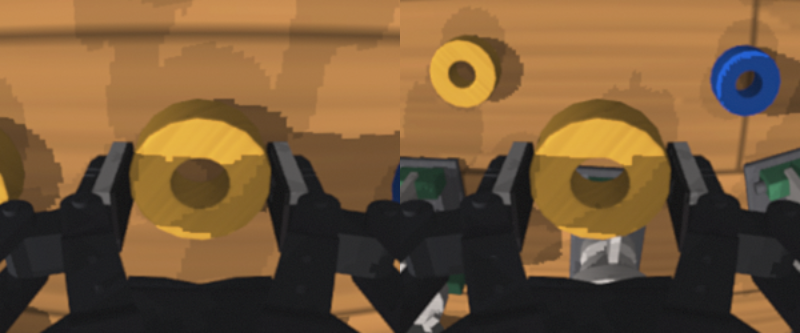

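```bash
cat >> h.py <<'E'
def place_ring(x,y,yaw):
    r.move_ptp([x,y,.17],[180,0,yaw]); st("above")
    r.move_straight([x,y,.105],velocity=.12); r.hold(.3); st("near")
    f=r.move_straight([x,y,.086],velocity=.02,force_limit=6); st("touch %s"%f)
E
python3 - <<'E'
from h import *
place_ring(.6093,-.0120,176.1)
w=wcap(); save({"color":w.c},"g6.png",(130,150,430,400),2)
E
```

```text
above t 23.76 p [ 0.6088 -0.0121  0.1692] rpy [-1.7997e+02 -1.2000e-01  1.7610e+02] g 0.56 F [-0.6  0.2 -1.9]
near t 24.75 p [ 0.6098 -0.012   0.1057] rpy [1.7999e+02 7.0000e-02 1.7610e+02] g 0.559 F [-0.2  0.1 -2.1]
touch True t 25.37 p [ 0.6092 -0.012   0.0937] rpy [-1.800e+02 -2.000e-02  1.761e+02] g 0.56 F [ 0.  -0.7  4.4]
```

View pics/g6.png

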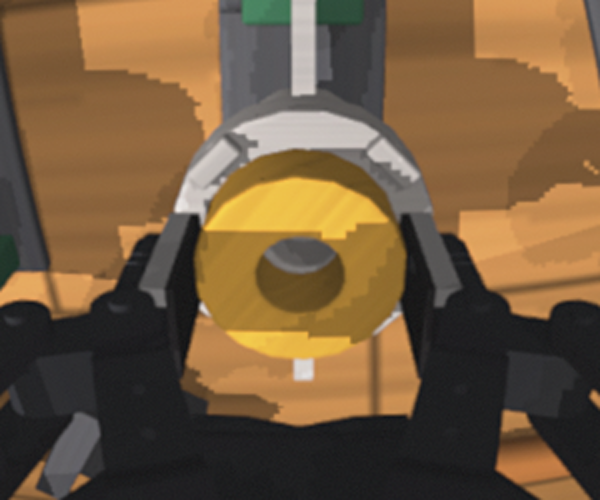

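Run:
```python
from h import *
move_gripper(.8); st("open")
r.move_straight([.6093,-.012,.16],velocity=.15)
look(.6093,-.0120,.116,[.025,.010],.25,"cB",chan=brass)
st()
```

```text
open t 25.75 p [ 0.6077 -0.0119  0.0922] rpy [-179.98   -0.21  176.11] g 0.803 F [-0.3  0.2 -0.3]
cB [ 0.6091 -0.0127  0.0244 11.6175]
cB [ 6.09000e-01 -1.28000e-02  9.80000e-03  1.14257e+01]
 t 27.14 p [ 0.685  -0.012   0.2484] rpy [-180.     -0.18  179.99] g 0.802 F [-0.4  0.5  0.5]
```

View pics/cB.png

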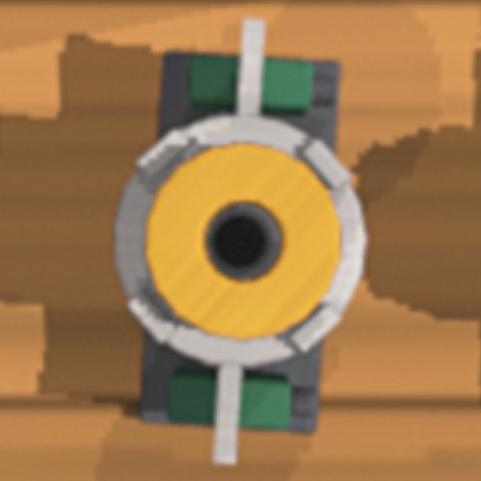

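```bash
python3 - <<'E'
from h import *
move_gripper(1.0)
o,w=look(.538,-.344,.184,[.0125],.30,"pA",search=.015,half=.05)
cx,cy=o[0][:2]
im=rect(w,.538,-.344,.120,.05); cv2.imwrite("pics/pA2.png",im); print(circ(im,.538,-.344,.018,search=.015))
save({"color":w.c},"pAw.png")
st()
E
python3 -c "
import cv2,numpy as np
cv2.imwrite('pics/m3.png',np.hstack([cv2.resize(cv2.imread('pics/%s.png'%n),(390,390)) for n in('pA','pA2')]))"
```

```text
pA [ 0.5386 -0.3408  0.0125  7.0734]
(np.float64(0.538), np.float64(-0.33714999999999995), np.float64(0.017825), np.float64(8.13760516270878))
 t 29.0 p [ 0.6158 -0.3425  0.2998] rpy [ 1.7997e+02 -1.0000e-02 -1.7987e+02] g 1.0 F [-0.8  0.6 -0.4]
```

View pics/m3.png

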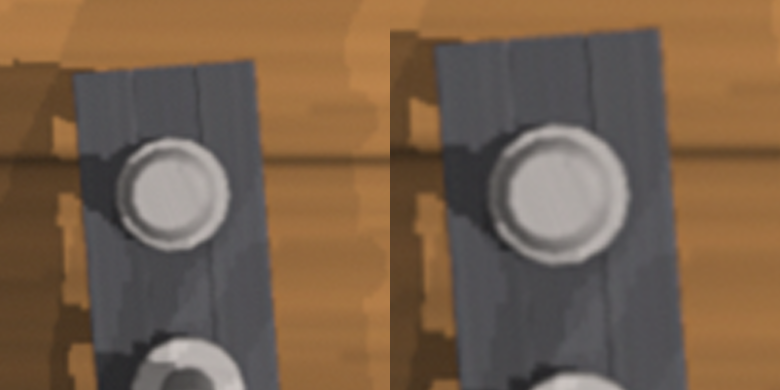

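View pics/pAw.png

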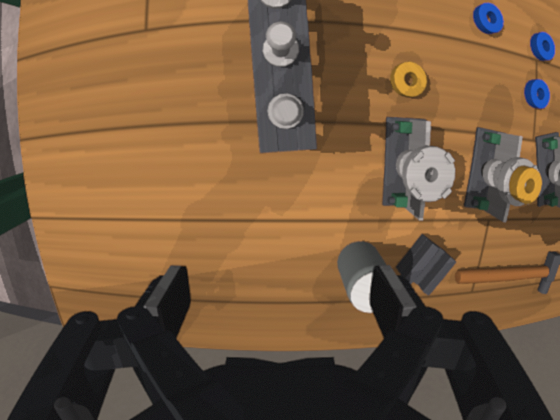

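Run:
```python
from h import *
w=wcap(); H=w.H
im=rect(w,.538,-.344,.184,.05); print("knob",[np.round(circ(im,.538,-.344,R,search=.012,tol=.08),4) for R in(.0100,.0105,.0125)])
x,y=.5382,-.3375
r.move_ptp([x,y,.235],[180,0,-176]); st()
print(r.move_straight([x,y,.126],velocity=.1,force_limit=10)); r.hold(.3); st("down")
w=wcap(); save({"color":w.c},"p1.png",(130,150,430,400),2)
```

```text
knob [array([ 0.5382, -0.3375,  0.0093,  6.1742]), array([ 0.54  , -0.3405,  0.0113,  6.1699]), array([ 0.5386, -0.3408,  0.0125,  7.1215])]
 t 29.53 p [ 0.5377 -0.3373  0.2349] rpy [ 179.97    0.   -176.03] g 1.0 F [-0.7 -0.4  0.6]
False
down t 31.07 p [ 0.5384 -0.3376  0.1264] rpy [-1.7998e+02  3.0000e-02 -1.7600e+02] g 1.002 F [-0.2  0.5  0.5]
```

View pics/p1.png

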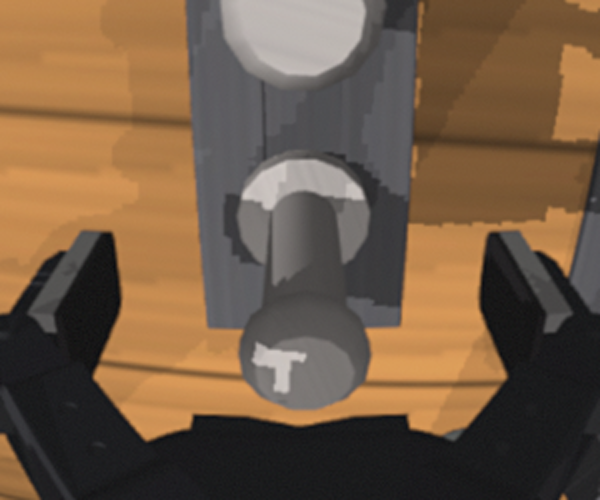

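Run:
```python
from h import *
x,y=.5382,-.3375
r.move_straight([x,y,.123],velocity=.05); r.hold(.2)
move_gripper(.05,force=80); st("grip")
w=wcap(); save({"color":w.c},"p2.png",(130,150,430,400),2)
```

```text
grip t 32.23 p [ 0.5383 -0.3372  0.1231] rpy [ 179.98    0.   -175.99] g 0.21 F [0.  1.4 1.1]
```

View pics/p2.png

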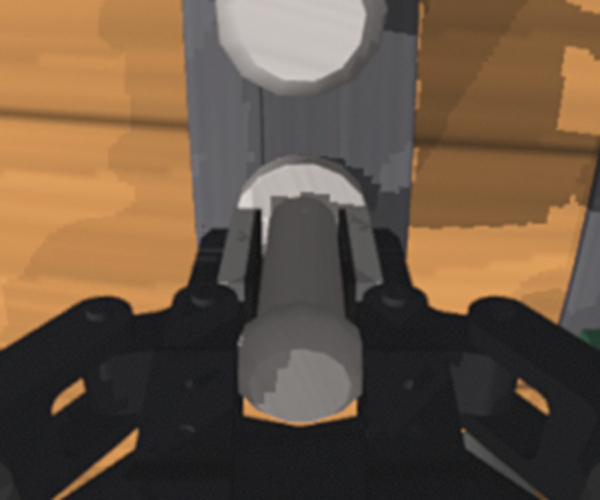

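```bash
cat >> h.py <<'E'
def insert(x,y,z0,zend,yaw=180):
    """z0: TCP z with tip just above ring"""
    r.move_ptp([x,y,z0+.03],[180,0,yaw]); r.hold(.3); st("above")
    r.move_straight([x,y,z0],velocity=.06); r.hold(.3); st("near")
    f=r.move_straight([x,y,z0-.045],velocity=.03,force_limit=8); st("in1 %s"%f)
    if f: return False
    f=r.move_straight([x,y,zend],velocity=.04,force_limit=8); st("in2 %s"%f)
    return not f
E
python3 - <<'E'
from h import *
x,y=.5382,-.3375
r.move_straight([x,y,.265],velocity=.12); r.hold(.2); st("lift")
w=wcap(); save({"color":w.c},"p3.png",(130,150,430,400),2)
if r.current_grip_width()>.15:
    r.move_ptp([.6093,-.0120,.265],[180,0,180]); r.hold(.4); st("above")
    w=wcap(); save({"color":w.c},"p4.png",(130,150,430,400),2)
E
```

```text
lift t 33.81 p [ 0.5379 -0.3373  0.2643] rpy [ 1.7997e+02 -6.0000e-02 -1.7600e+02] g 0.22 F [ 0.3 -0.4 -3.3]
above t 35.52 p [ 0.6093 -0.0125  0.265 ] rpy [-180.      0.    179.95] g 0.214 F [ 0.5 -0.4 -3.4]
```

View pics/p4.png

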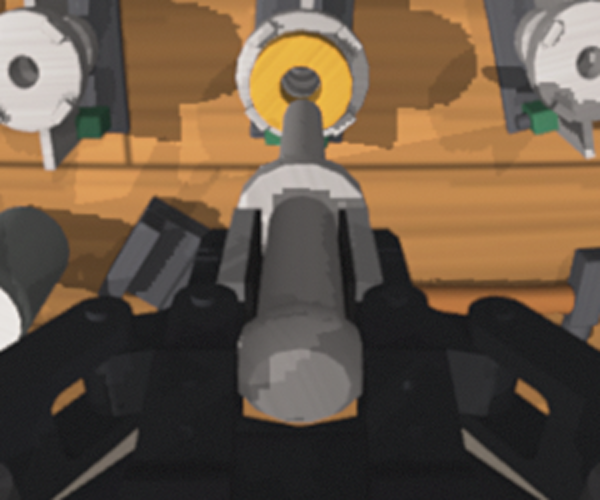

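Run:
```python
from h import *
w=wcap()
for z in(.113,.099,.011):
  for rr in ((.0035,) if z==.113 else (.008,)):
    P=[w.p+w.R@np.array([rr*np.cos(a),rr*np.sin(a),z]) for a in np.radians([0,90,180,270])]
    uv=wproj(w,P); print(z,np.round((uv-[130,150])*2,0).tolist())
save({"color":w.c},"p5.png",(230,170,330,270),6)
```

```text
0.113 [[301.0, 100.0], [309.0, 108.0], [301.0, 116.0], [292.0, 108.0]]
0.099 [[301.0, 99.0], [321.0, 118.0], [301.0, 137.0], [281.0, 118.0]]
0.011 [[301.0, 186.0], [330.0, 213.0], [301.0, 239.0], [272.0, 213.0]]
```

View pics/p5.png

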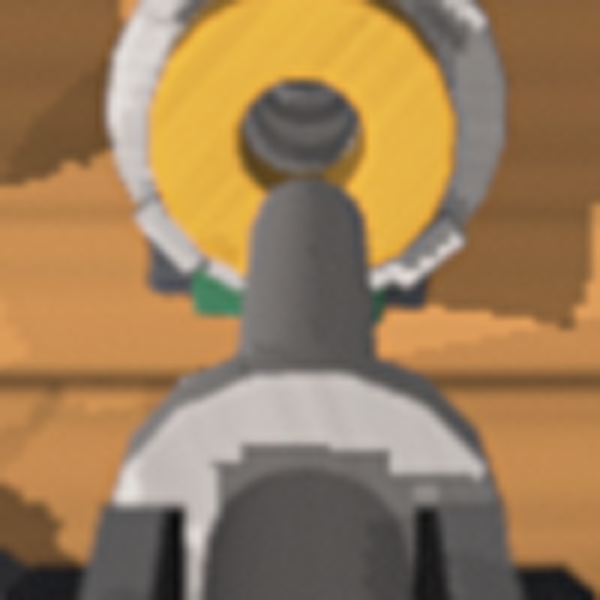

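Run:
```python
from h import *
print(insert(.6093,-.0121,.235,.127,180))
```

```text
above t 36.17 p [ 0.6093 -0.0121  0.265 ] rpy [ 180.   -0. -180.] g 0.212 F [-0.8 -0.  -2.9]
near t 37.12 p [ 0.6095 -0.0121  0.2354] rpy [1.8e+02 4.0e-02 1.8e+02] g 0.211 F [ 0.6 -0.9 -3.2]
in1 False t 38.77 p [ 0.6095 -0.0121  0.1902] rpy [ 1.8e+02  3.0e-02 -1.8e+02] g 0.211 F [-0.5  0.  -3.2]
in2 False t 40.49 p [ 0.6095 -0.0121  0.1272] rpy [1.8e+02 3.0e-02 1.8e+02] g 0.214 F [ 0.9 -0.2 -3.3]
True
```

Slid in freely with no contact force. Ease down to contact, release, and check.

Run:
```python
from h import *
f=r.move_straight([.6093,-.0121,.122],velocity=.02,force_limit=5); st("seat %s"%f)
move_gripper(.6); st("open")
r.move_straight([.6093,-.0121,.24],velocity=.15)
look(.6093,-.0121,.188,[.0105],.30,"cB2",half=.05)
w=wcap(); im=rect(w,.6093,-.0121,.124,.05); print(circ(im,.6093,-.0121,.018,search=.01)); cv2.imwrite("pics/cB3.png",im)
save({"color":w.c},"p6.png")
d=cap("scene"); save(d,"s2.png",(150,70,490,320),2.3)
o,w=look(.4638,-.1147,.020,[.025,.010],.22,"rA2",chan=brass); st()
```

```text
seat True t 40.7 p [ 0.6097 -0.012   0.1271] rpy [ 1.7997e+02  4.0000e-02 -1.8000e+02] g 0.216 F [-1.2  0.8  4.1]
open t 41.12 p [ 0.6084 -0.0119  0.125 ] rpy [ 1.7999e+02 -1.3000e-01 -1.8000e+02] g 0.599 F [ 0.7  0.  -0.5]
cB2 [ 0.6074 -0.0129  0.0106  6.5052]
(np.float64(0.6091249999999999), np.float64(-0.012175), np.float64(0.017675), np.float64(5.520856634993988))
rA2 [ 0.4748 -0.1167  0.0251  2.0494]
rA2 [ 0.4818 -0.1318  0.0098  3.4679]
 t 43.91 p [ 0.5422 -0.1137  0.2204] rpy [-1.7999e+02  7.0000e-02 -1.7989e+02] g 0.596 F [ 0.2 -0.8  0.4]
```

View pics/s2.png

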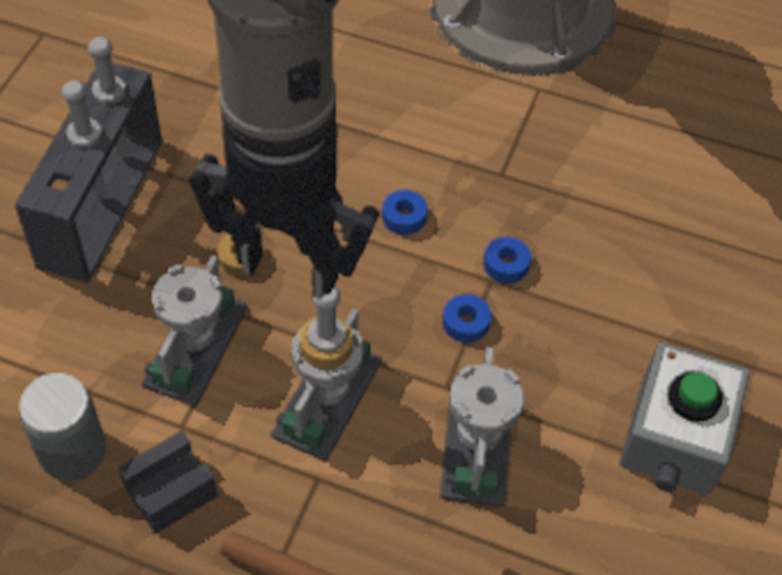

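View pics/p6.png

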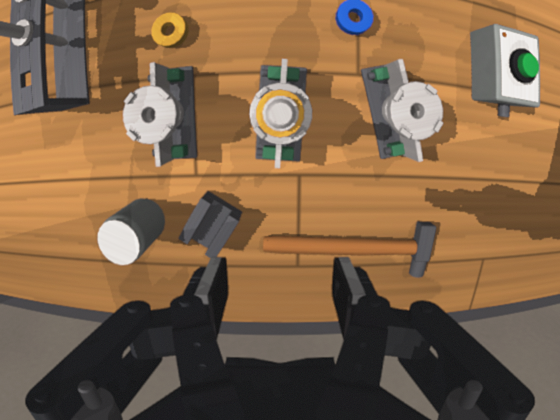

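Run:
```python
from h import *
w=wcap(); save({"color":w.c},"k1.png")
im=rect(w,.47,-.14,.02,.09,.0005); cv2.imwrite("pics/k1r.png",im)
b=cv2.inRange(cv2.cvtColor(im,cv2.COLOR_BGR2HSV),(18,140,120),(32,255,255))
n,l,s,c=cv2.connectedComponentsWithStats(b)
for i in range(1,n):
    if s[i,4]>300: print(s[i], .47-(c[i,1]-180)*.0005, -.14-(c[i,0]-180)*.0005)
```

```text
[ 178  101  100   99 6627] 0.4850315376490116 -0.16370288214878528
```

View pics/k1.png

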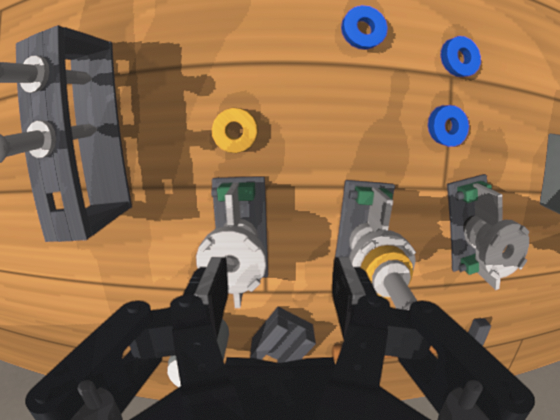

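Run:
```python
from h import *
move_gripper(1.0)
o,w=look(.485,-.1637,.020,[.025,.010],.22,"rA3",chan=brass)
x,y=[float(v) for v in o[0][:2]]
assert o[0][3]>6 and abs(x-.485)<.01 and abs(y+.1637)<.01 and abs(x-o[1][0])<.001
r.move_ptp([x,y,.08],[180,0,180])
print(r.move_straight([x,y,.0],velocity=.1,force_limit=10)); r.hold(.3); st("down")
move_gripper(0.4,force=60); st("grip")
if r.current_grip_width()>.5:
    r.move_straight([x,y,.15],velocity=.12); r.hold(.2); st("lift")
    w=wcap(); save({"color":w.c},"g7.png",(130,150,430,400),2)
```

```text
rA3 [ 0.4852 -0.1642  0.0245  7.8886]
rA3 [ 0.4852 -0.1642  0.0098  9.1148]
False
down t 46.91 p [ 4.855e-01 -1.643e-01  4.000e-04] rpy [-1.7999e+02  5.0000e-02 -1.8000e+02] g 1.0 F [-0.5 -0.3  0.1]
grip t 47.37 p [ 0.4853 -0.1641  0.0008] rpy [179.97   0.   179.97] g 0.554 F [-1.8  1.   6.7]
lift t 48.97 p [ 0.4849 -0.1641  0.1495] rpy [ 1.7999e+02 -6.0000e-02 -1.8000e+02] g 0.554 F [-0.5  0.1 -1. ]
```

View pics/g7.png

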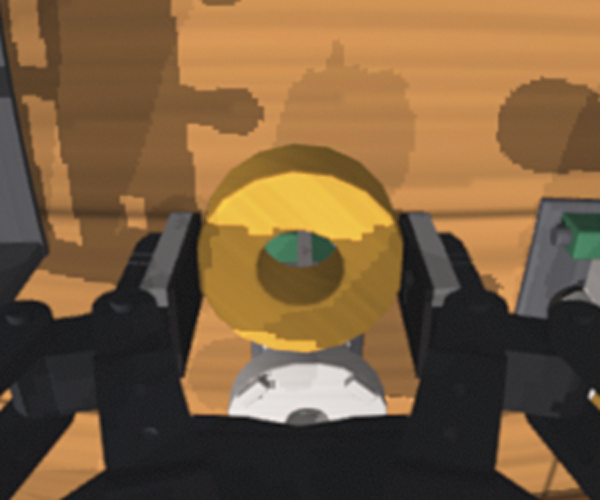

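Run:
```python
from h import *
X,Y=.6047,-.1617
r.move_ptp([X,Y,.17],[180,0,-178.7]); st("above")
r.move_straight([X,Y,.107],velocity=.12); r.hold(.3); st("near")
f=r.move_straight([X,Y,.089],velocity=.02,force_limit=6); st("touch %s"%f)
w=wcap(); save({"color":w.c},"g8.png",(130,150,430,400),2)
if f and r.current_eef_pos()[2]<.1 and r.current_grip_width()>.5:
    move_gripper(.8); st("open")
    r.move_straight([X,Y,.16],velocity=.15)
    look(X,Y,.116,[.025,.010],.25,"cA",chan=brass)
    st()
```

```text
above t 49.57 p [ 0.6049 -0.1615  0.1693] rpy [-1.8000e+02 -9.0000e-02 -1.7866e+02] g 0.554 F [-0.5 -1.1 -2.3]
near t 50.54 p [ 0.6052 -0.1618  0.1077] rpy [-1.7999e+02  7.0000e-02 -1.7870e+02] g 0.552 F [-0.3 -0.5 -1.8]
touch True t 51.12 p [ 0.6046 -0.1617  0.0969] rpy [ 1.7999e+02 -2.0000e-02 -1.7870e+02] g 0.552 F [-0.  -0.6  4.2]
open t 51.51 p [ 0.6032 -0.1612  0.0952] rpy [ 179.95   -0.21 -178.69] g 0.803 F [-0.1  0.2 -0.9]
cA [ 0.6045 -0.1622  0.0244 11.5164]
cA [ 6.0440e-01 -1.6230e-01  9.8000e-03  1.1305e+01]
 t 52.88 p [ 0.6803 -0.1618  0.2484] rpy [179.97  -0.18 179.96] g 0.801 F [ 0.2 -1.1  0.1]
```

View pics/cA.png

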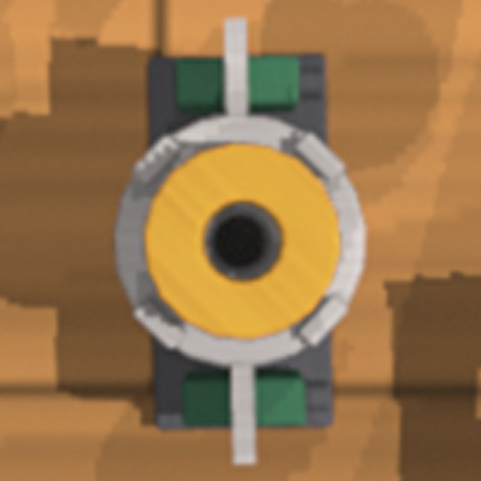

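Run:
```python
from h import *
move_gripper(1.0)
o,w=look(.4744,-.342,.120,[.018],.30,"pB",half=.05,search=.012); st()
save({"color":w.c},"pBw.png",(130,0,430,250),2)
```

```text
pB [ 0.4742 -0.3422  0.0178  8.6452]
 t 54.36 p [ 0.5526 -0.3402  0.2993] rpy [ 1.7995e+02 -4.0000e-02 -1.7982e+02] g 0.997 F [-0.1 -0.4  0.6]
```

View pics/pB.png

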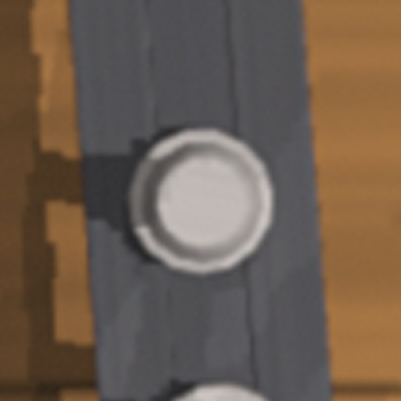

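Run:
```python
from h import *
x,y=.4742,-.3421
r.move_ptp([x,y,.235],[180,0,-176])
print(r.move_straight([x,y,.123],velocity=.1,force_limit=10)); r.hold(.3); st("down")
move_gripper(.05,force=80); st("grip")
if .15<r.current_grip_width()<.3:
    r.move_straight([x,y,.265],velocity=.12); r.hold(.2); st("lift")
    r.move_ptp([.6047,-.1617,.265],[180,0,180]); r.hold(.4); st("above")
    w=wcap(); save({"color":w.c},"q1.png",(130,150,430,400),2)
    P=[w.p+w.R@np.array([.0035*np.cos(a),.0035*np.sin(a),.113]) for a in np.radians([0,90,180,270])]
    print(np.round((wproj(w,P)-[130,150])*2,0).tolist())
```

```text
False
down t 56.41 p [ 0.4744 -0.3421  0.1233] rpy [-1.7998e+02  3.0000e-02 -1.7599e+02] g 1.0 F [0.7 0.5 0.6]
grip t 57.06 p [ 0.4742 -0.3419  0.1231] rpy [ 179.99    0.   -175.99] g 0.209 F [0.4 1.4 0.1]
lift t 58.59 p [ 0.4739 -0.3419  0.2643] rpy [ 1.7996e+02 -6.0000e-02 -1.7600e+02] g 0.213 F [ 0.3 -0.  -1.8]
above t 59.88 p [ 0.6044 -0.1625  0.2651] rpy [-179.99    0.    179.93] g 0.214 F [-0.4 -0.7 -2.6]
[[301.0, 100.0], [309.0, 108.0], [301.0, 116.0], [292.0, 108.0]]
```

View pics/q1.png

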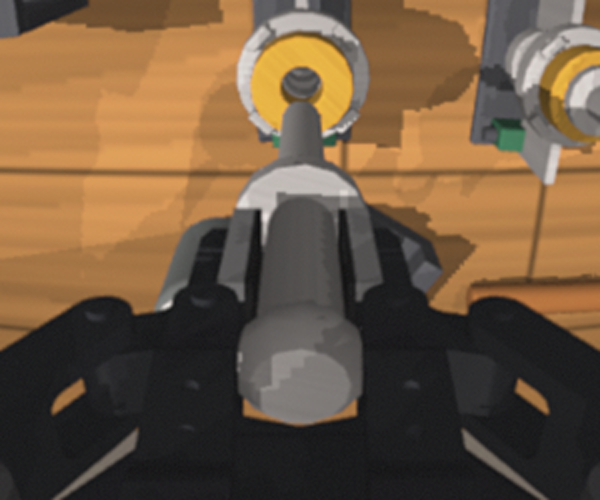

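Run:
```python
from h import *
X,Y=.6046,-.1618
ok=insert(X,Y,.235,.1275,180)
if ok:
    f=r.move_straight([X,Y,.120],velocity=.02,force_limit=5); st("seat %s"%f)
    if f and r.current_eef_pos()[2]<.129:
        move_gripper(.6); st("open")
        r.move_straight([X,Y,.25],velocity=.15)
        o,w=look(X,Y,.124,[.018],.30,"cA2",half=.05,search=.01); st()
        save({"color":w.c},"q2.png")
        save(cap("scene"),"s3.png",(150,70,490,320),2.3)
```

```text
above t 60.48 p [ 0.6046 -0.1617  0.265 ] rpy [ 180.   -0. -180.] g 0.213 F [ 0.4  0.  -3.3]
near t 61.43 p [ 0.6048 -0.1618  0.2354] rpy [-1.8e+02  4.0e-02  1.8e+02] g 0.211 F [ 0.5  0.4 -2.5]
in1 False t 63.08 p [ 0.6048 -0.1618  0.1903] rpy [-1.8e+02  3.0e-02 -1.8e+02] g 0.217 F [ 0.1 -0.1 -2.2]
in2 False t 64.79 p [ 0.6048 -0.1619  0.1278] rpy [-1.7999e+02  3.0000e-02  1.8000e+02] g 0.207 F [-1.3  0.6 -2.9]
seat True t 65.01 p [ 0.6051 -0.1617  0.127 ] rpy [ 1.8e+02  7.0e-02 -1.8e+02] g 0.217 F [0.1 0.3 4.9]
open t 65.42 p [ 0.6034 -0.1614  0.1249] rpy [ 1.7996e+02 -1.6000e-01 -1.8000e+02] g 0.599 F [-0.4  0.1 -0.3]
cA2 [ 0.6051 -0.1622  0.0177  5.3221]
 t 67.12 p [ 0.6803 -0.1621  0.2991] rpy [ 1.7998e+02 -1.2000e-01  1.7995e+02] g 0.6 F [-0.4  0.  -0.5]
```

```bash
ls pics/s3.png pics/q2.png
```

```text
pics/q2.png
pics/s3.png
```

View pics/s3.png

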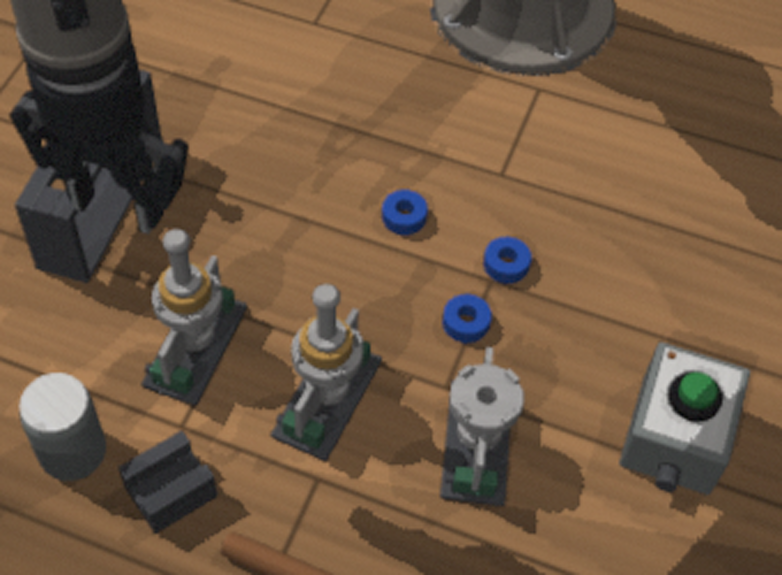

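View pics/q2.png

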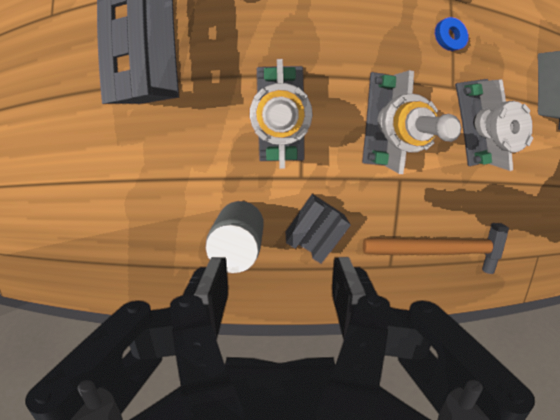

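Run:
```python
from h import *
move_gripper(0.0,force=40)
r.move_ptp([.63,.1,.30],[180,0,180])
o,w=look(.518,.32,.095,[.017],.26,"b1",half=.07,search=.02); st()
save(cap("top"),"t3.png",(110,110,430,320),2.5)
```

```text
b1 [0.5158 0.3214 0.0165 7.5815]
 t 69.9 p [0.5961 0.3179 0.2606] rpy [-1.7998e+02  6.0000e-02  1.7982e+02] g 0.002 F [-0.8  0.4 -0.8]
```

View pics/b1.png

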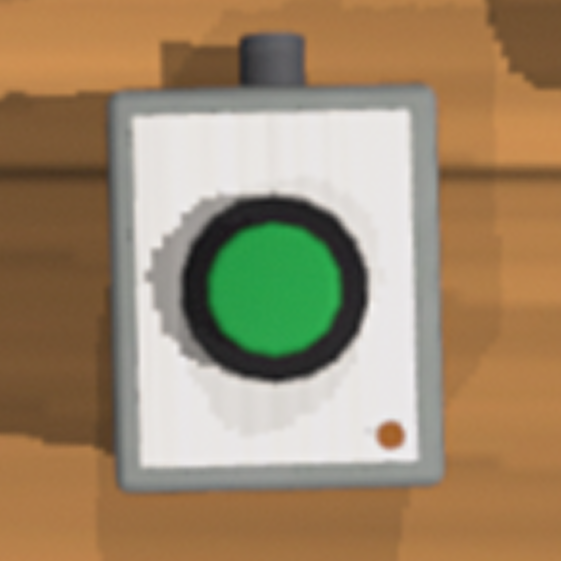

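View pics/t3.png

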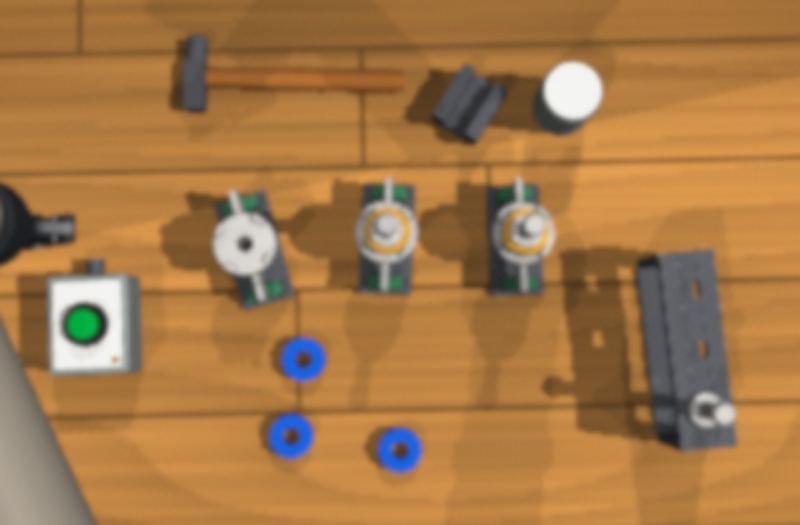

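Run:
```python
from h import *
X,Y=.5158,.3214
r.move_ptp([X,Y,.14],[180,0,180]); r.hold(.3); st("above")
f=r.move_straight([X,Y,.105],velocity=.05,force_limit=4); st("near %s"%f)
if not f:
    f=r.move_straight([X,Y,.07],velocity=.015,force_limit=3); st("touch %s"%f)
z=r.current_eef_pos()[2]
for i in range(3):
    f=r.move_straight([X,Y,z-.013],velocity=.012,force_limit=12); r.hold(.1); st("press %s"%f)
    if f: break
```

```text
above t 70.88 p [0.5173 0.3217 0.1413] rpy [1.7992e+02 1.3000e-01 1.7995e+02] g -0.004 F [0.4 0.4 0.1]
near False t 71.73 p [0.516  0.3215 0.1052] rpy [ 1.7998e+02  2.0000e-02 -1.8000e+02] g -0.0 F [0.9 0.2 0.3]
touch True t 73.09 p [0.5158 0.3214 0.0847] rpy [-1.7999e+02 -1.0000e-02 -1.8000e+02] g 0.0 F [ 0.8 -0.2  3.8]
press True t 73.78 p [0.5158 0.3214 0.0803] rpy [-1.7997e+02 -6.0000e-02  1.7999e+02] g 0.004 F [-0.2 -0.9  6.6]
```

Run:
```python
from h import *
X,Y=.5158,.3214
w=wcap(); save({"color":w.c},"b2.png",(180,150,380,320),3)
z=r.current_eef_pos()[2]
f=r.move_straight([X,Y,z-.008],velocity=.012,force_limit=15); st("press %s"%f); r.hold(.15); st("held")
```

```text
press True t 74.17 p [0.5158 0.3214 0.0803] rpy [-1.7997e+02 -8.0000e-02  1.7998e+02] g -0.004 F [-1.3 -0.9  5.7]
held t 74.33 p [0.5158 0.3214 0.0803] rpy [-1.7997e+02 -7.0000e-02  1.7998e+02] g 0.005 F [-1.5 -0.5  5.2]
```

View pics/b2.png

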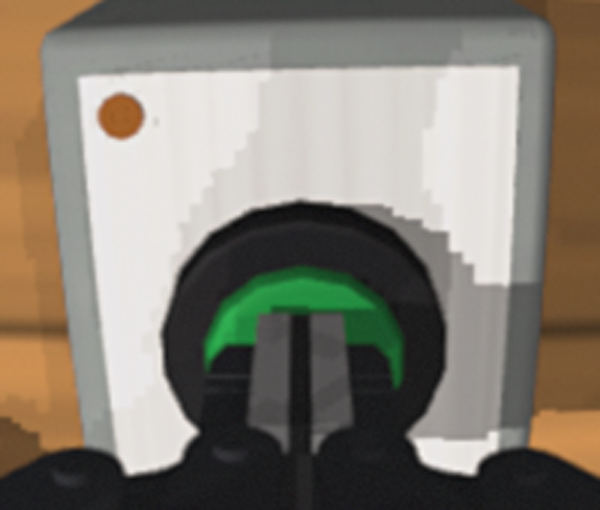

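Run:
```python
from h import *
X,Y=.5158,.3214
for z in (.0798,.0793,.0788,.0783,.0778):
    r.move_straight([X,Y,z],velocity=.01); r.hold(.15); st("z%.4f"%z)
    if r.current_wrist_force()[2]>11: r.hold(.2); break
```

```text
z0.0798 t 74.72 p [0.5158 0.3214 0.0801] rpy [179.97  -0.   179.98] g -0.002 F [-0.3 -0.3  6.3]
z0.0793 t 75.12 p [0.5158 0.3214 0.0801] rpy [179.97  -0.   179.98] g 0.005 F [-1.3 -0.3  9.4]
z0.0788 t 75.53 p [0.5158 0.3214 0.08  ] rpy [179.97  -0.   179.98] g -0.004 F [-1.9 -1.3 10.7]
z0.0783 t 75.92 p [0.5159 0.3215 0.08  ] rpy [179.96  -0.   179.97] g -0.0 F [-2.7 -1.9 12.8]
```

Run:
```python
from h import *
X,Y=.5158,.3214
r.move_straight([X,Y,.26],velocity=.12); 
o,w=look(X,Y,.095,[.017],.26,"b3",half=.07,search=.01); st()
save(cap("scene"),"s4.png",(150,70,490,320),2.3); save(cap("top"),"t4.png",(110,110,430,320),2.5)
```

```text
b3 [0.5158 0.3214 0.0165 7.6026]
 t 78.45 p [0.5918 0.3221 0.2602] rpy [ 1.7997e+02 -2.0000e-02 -1.7991e+02] g -0.001 F [0.6 0.6 0.6]
```

View pics/s4.png

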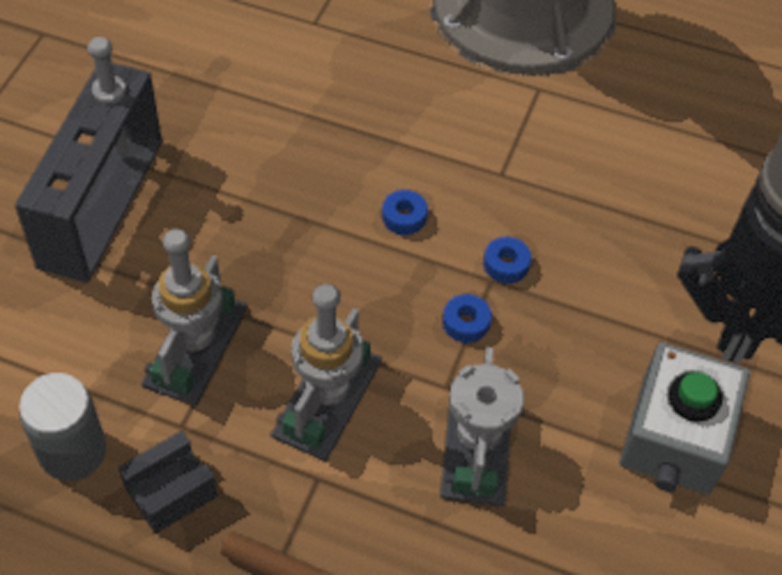

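View pics/t4.png

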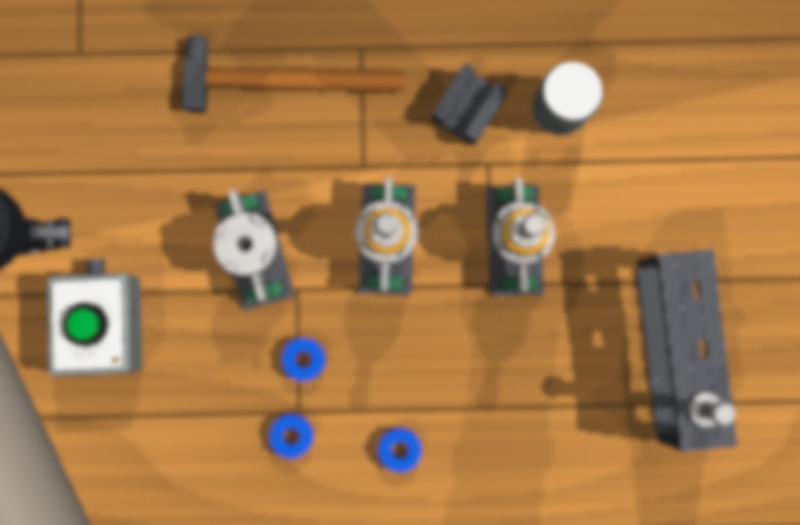

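Both hinges are pinned, the spare pin is in the rack, the button is up and the bystanders have not moved. The arm is clear of everything, so I am handing in.

Run:
```python
from h import *
r.hold(.3); r.hand_in(); st("done")
```

```text
the job is handed in; nothing more can be done
the job is handed in; nothing more can be done
```

I finished both hinges that the two brass rings allowed, pressed the start button, and handed the job in at about 79 s. No verdict was given.

**Hinges:** One ring lies on the middle hinge and one on the right-hand hinge, each with a pin threaded through. The pins slid in without contact force until the collar met the ring, about 4 mm above rack level as expected. Before pinning, the rings measured under 1 mm off axis. The collars measured within about 0.7 mm of axis after release.

**Rest of the scene:** In the last pictures the spare pin hangs in the rack. The blue rings, hammer, oil can and V-block stand where they were.

**Button:** I pushed it to a hard stop (about 13 N, no further travel) and held it there. It then sprang back up; the pictures before and after look the same.

**What went wrong or disagreed:**
- **First ring grasp missed:** the fingertips sit roughly 25–30 mm farther back from the TCP than stated. I measured this in the wrist picture and corrected the grasp heights.
- **Ring knocked aside:** the second ring moved about 5 cm before I picked it up, so I located it again.
- **Knob circle fit:** it was unreliable and up to about 3.5 mm off, so I used the collar fit instead.
- **Wrist camera sizes:** it read sizes about 1–2 % small, with no effect on the positions.

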